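# Hand a culture flask in at the sample drop box

### The job

Hand in the small culture flask: pick it up, push it cap-up down through the spring flap in the top of the sample drop box, and keep hold of it until its cap too is inside and it is as near the floor as your hand reaches, so that it ends standing cap-up in the channel below. Then bring your hand out and let the flap swing fully shut over it. Keep the flask upright all the way, and leave the large flask and the tube rack where they are.

Things in the scene. Friction and masses are not known exactly. Their poses are not given: they have to be found in the camera images.
- flask: Small clear flat-sided culture flask standing on its end on the bench, cap up, 93 mm tall, about 45 g, to the left or right of the large one. Origin: centre of its underside; z up to the cap, y along its broad side. Body 28 (x) by 54 mm (y), 50 mm tall; shoulders to z = 64 mm; neck 21 mm across; round orange screw cap, 28 mm across, from z = 73 to 93 mm. Gripped on the cap along y it hangs true.
- flask_cap (a point): Centre of the small flask's cap, 83 mm above its underside and 10 mm below its top.
- big_flask: The large culture flask (bystander, not to be moved): same make and cap colour, standing cap up, 154 mm tall, body 40 by 84 mm, about 130 g. Origin at the centre of its underside.
- dropbox: Sample drop box: grey sheet steel, screwed to the bench, left or right, turned up to 0.3 rad. 110 mm (x) by 200 mm (y), 166 mm high; white locked door on the robot's side (-x); flat screw flanges, 25 mm, at both y ends. Origin: centre of its underside, z up, y along its length. Only way in: the flap in its top.
- tray (a point): Where the flask's underside should stand: middle of the box's channel, under the flap, 12 mm above the bench. The channel is 40 mm wide (x +-20 mm of here), runs along the box's y (+-95 mm), with rails 45 mm high and flared lead-ins up to 87 mm above the bench. A small flask with its broad side along y has 6 mm to spare each side, and its top stays 2 mm below the flap's sweep. Axes as the box's.
- opening (a point): Centre of the opening in the box's top, level with the top, 166 mm above the bench. The opening, filled by the flap, is 61 mm (x) by 150 mm (y): room for the flask with fingers closing along y. Axes as the box's; the tray point lies 2 mm to -x of it, 154 mm lower.
- flap_edge (a point): Middle of the flap's free edge, which lies towards -x of the box (towards the robot) when shut. Moves with the flap.
- flap (a joint): Angle of the steel spring flap, 58 mm (x) by 146 mm (y), hinged on the opening's far edge (+x of the box). 0: shut, flush with the top; grows as its free edge is pushed down into the box, to 1.5 rad (hanging down). A light spring closes it (0.035 N m shut, 0.055 wide open; 1 to 2 N to push at the middle). It rides along flask and fingers until they have left, then swings shut by itself.
- counter: Key-pad cell counter (bystander): white console with keys and a small display, 170 by 200 mm, 66 mm high, fixed on the other side from the drop box.
- tube_rack: White tube rack with capped tubes (bystander, not to be moved): 90 by 150 mm, 104 mm high, about 600 g, origin at the centre of its underside.

How it is judged:
By the outcome, as a careful person would: the job done as asked, in the order asked, and still so for the second after the job is handed in, with the robot touching nothing.
It also fails if it takes over 51 s, if anything falls off the work surface, if the arm or the gripper's body presses on something with over 40 N, if the wrist force passes 120 N, or if a joint passes its speed limit or range.

### The arm

A 6-joint arm with a two-finger parallel gripper is mounted at the origin on the work surface. World frame = base frame: x ahead of the robot, y to its left, z up, the work surface at z = 0. Lengths are in m, angles in degrees, forces in N, time in s.
With the tool pointing down it reaches from about 0.3 to 0.75 m from the base axis. Payload 8.5 kg.
Tool frame: the origin (TCP) lies at the very end of the fingers, on their centre line; the grasp point (between the pads) lies grasp_offset behind it (grasp_offset is the distance from the TCP to the grasp point, in m); x points along the fingers, z is the direction in which the jaws open and shut, and the axes are right-handed (so a half turn about x gives the same grasp; the last joint's range is limited). The gripper opens to 85 mm and grips with 20 to 120 N. Pads are 22 mm wide; open, the fingers measure 114 mm over their backs; the gripper's body (76 mm by 85 mm) begins 54 mm behind the grasp point. The pads swing forward as they close: fully open they stand 13 mm farther back than shut.
Start: joints at [-81.549, 21.807, 74.336, -0, 83.858, -12.336], TCP at [0.195, -0.514, 0.231] pointing down, gripper open.
Joint ranges: [-178.18, 178.18], [-50.72, 133.34], [12.68, 142.11], [-81.47, 261.47], [9.98, 163.14], [-165.26, 165.26]. Speed limits (degrees/s): [136.94, 136.94, 180, 180, 180, 180].

### API

Orientations are given as a 3x3 rotation matrix whose columns are the frame's x, y, z axes.
In Python, from rig import observe, get_image, close_job, recognise, grasp_offset gives the robot as it stands.
- The arm moves only by the tool drive_tool, never from a script. Its argument "targets" is a list that holds one entry, the list of rows, each a list of 7 numbers: the shift along the tool's x, y, z in units of 50 mm (1.0 is 50 mm), then the turn, a rotation vector about the tool's x, y, z in rad, then the opening, from -1 (shut) to 1 (fully open), so that 0 is half open. A call has 1 to 5 rows; each row shifts and turns the commanded pose from where the row before left it, along the tool's axes as they then stand; what a row does not reach is not made up. A row lasts 1/10 s, in which the tool goes at most 50 mm and 8.59 degrees, less where a joint would pass 70% of its speed; a pose out of reach is approached as far as the arm can. A call is refused whole if a number of a shift passes 1 or a number of a turn 0.15, either way. A call with a gripper value outside its range is refused whole. The fingers move at their own pace and stop on an object; "force" is the grip in N (left out, the last holds). Time passes only in rows, so rows that do not move let the fingers close. It gives the time, the measured TCP pose, the force and the opening at its end, in the units of the state.
- observe(): the state, without advancing time (a new reading comes with each control period).
- get_image(name): name is "scene" or "top"; returns a dict with "image" (420x560x3 uint8, red, green, blue), "fx", "fy", "cx", "cy" (pixels), "rvec" (rotation vector, rad) and "tvec" (3), from world to camera coordinates, as OpenCV has them. Camera axes: x right, y down, z forward; pixel columns grow to the right and rows downward; lengths in m; the calibration is good to about 2 mm. A picture is of the moment at which its call begins. There is no depth.
- close_job(): hands the job in, once; it reports no verdict.
Trained networks look in a picture, given as the dict that the camera call returned (one of the last four; its "shot" number tells which), for a name from the list of things; names that differ only in an ending like _2 or _b are one class to them, and where a whole thing is asked for, a point or a joint stands for the part that bears it (a point fixed in the world has none). Each returns a list of dicts, best first, with "p" (0 to 1); they miss things now and then, are a little off and sometimes report something else, mostly with a low value. They report only what shows in the picture. A call takes as long as a camera call.
- recognise(label, picture): "at" ([column, row] as shares, 0 to 1, of the picture: columns of its width, rows of its height, amid what is visible of it).
The state is a dict: "time_s": time; "q": joint angles; "qvel": joint speeds; "joint_efforts": joint torques, N m; "position": TCP position; "tool_rot": TCP orientation; "ft_force": force on the tool from outside, world axes, zero at the start; "wrist_torque": the same for the moment, N m; "grip_width": finger opening in m.
Only numpy, scipy, OpenCV 4.12 (cv2) and the standard library are available. Lean on these libraries where they do the work, as an engineer would, in place of code of your own. Each camera call takes 0.05 s, during which the arm holds its last target.

## Working session

There is one attempt and no reset: what is moved stays moved. The work goes in short steps, Python scripts to look and compute and a tool call to move; the robot and the scene stay as the last step left them, time stands still between calls to the robot, and variables do not carry over. Pictures are saved under pics/ and viewed, and the job is handed in when it is done.

Besides the shell and the picture viewer there is one more tool, called after "Call:" as name([rows], argument=value, ...), one row to a line, values as JSON. drive_tool: Moves the arm, as the interface text tells. Its arguments: {"type":"object","properties":{"targets":{"type":"array"},"force":{"type":"number"}},"required":["targets"]}

```bash
mkdir -p pics; ls; cat > h.py <<'E'
import numpy as np, cv2
from rig import *
def cam(p):
    R=cv2.Rodrigues(np.array(p["rvec"],float))[0]; t=np.array(p["tvec"],float).ravel()
    return R,t
def ray(p,uv):
    R,t=cam(p); d=R.T@np.array([(uv[0]-p["cx"])/p["fx"],(uv[1]-p["cy"])/p["fy"],1.0]); return -R.T@t,d
def atz(p,uv,z):
    c,d=ray(p,uv); return c+d*(z-c[2])/d[2]
def proj(p,X):
    R,t=cam(p); x=R@np.array(X,float)+t; return np.array([p["fx"]*x[0]/x[2]+p["cx"],p["fy"]*x[1]/x[2]+p["cy"]])
def tri(ps,uvs):
    A=np.zeros((3,3));b=np.zeros(3)
    for p,u in zip(ps,uvs):
        c,d=ray(p,u); d/=np.linalg.norm(d); M=np.eye(3)-np.outer(d,d); A+=M;b+=M@c
    return np.linalg.solve(A,b)
def save(p,n): cv2.imwrite("pics/"+n+".png",cv2.cvtColor(p["image"],cv2.COLOR_RGB2BGR))
E
python3 - <<'E'
from h import *
s=observe();print(s["time_s"],s["position"],np.round(s["tool_rot"],3),s["grip_width"],grasp_offset)
P={n:get_image(n) for n in("scene","top")}
for n,p in P.items():
    save(p,n+"0"); print(n,-cam(p)[0].T@cam(p)[1],p["fx"])
    for l in["flask","flask_cap","big_flask","dropbox","opening","flap_edge","flap","counter","tube_rack"]:
        try: print(l,[(np.round(np.array(r["at"])*[560,420],1).tolist(),round(r["p"],2)) for r in recognise(l,p)[:3]])
        except Exception as e: print(l,e)
E
```

```text
pics
0.0 [ 0.19515493 -0.51389556  0.23069387] [[-0.     0.935  0.355]
 [ 0.001  0.355 -0.935]
 [-1.     0.    -0.001]] 0.08546875512410605 0.0187
scene [ 1.12269468 -0.03299715  0.97966863] 541.5726237012195
flask [([202.6, 177.2], 0.81)]
flask_cap [([202.1, 181.3], 0.92)]
big_flask [([356.9, 166.7], 0.66)]
dropbox [([422.9, 230.5], 0.85), ([354.8, 168.6], 0.65)]
opening [([425.5, 233.7], 0.62)]
flap_edge [([430.1, 211.6], 0.56)]
flap [([430.0, 206.6], 0.68)]
counter [([158.6, 270.0], 0.86)]
tube_rack [([280.1, 302.4], 0.6)]
top [0.45375088 0.00336057 0.91284669] 454.52685957030116
flask [([377.4, 309.7], 0.88)]
flask_cap [([372.3, 310.2], 0.92)]
big_flask [([202.9, 305.7], 0.62), ([294.5, 163.7], 0.16)]
dropbox [([145.2, 207.6], 0.64)]
opening [([144.8, 207.4], 0.95)]
flap_edge [([135.6, 197.1], 0.57), ([144.5, 207.2], 0.28)]
flap [([132.9, 199.1], 0.78)]
counter [([415.9, 209.2], 0.7)]
tube_rack [([295.0, 160.8], 0.71)]
```

```bash
python3 - <<'E'
import cv2
for n in("scene0","top0"):
    a=cv2.imread(f"pics/{n}.png"); cv2.imwrite(f"pics/{n}b.png",cv2.resize(a,(800,600),interpolation=cv2.INTER_CUBIC))
E
```

```text
(no output)
```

View pics/scene0b.png

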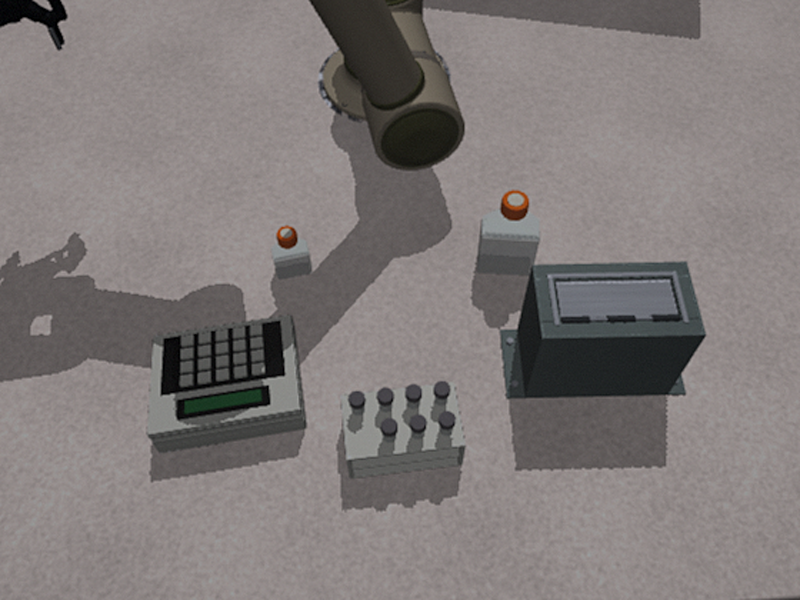

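View pics/top0b.png

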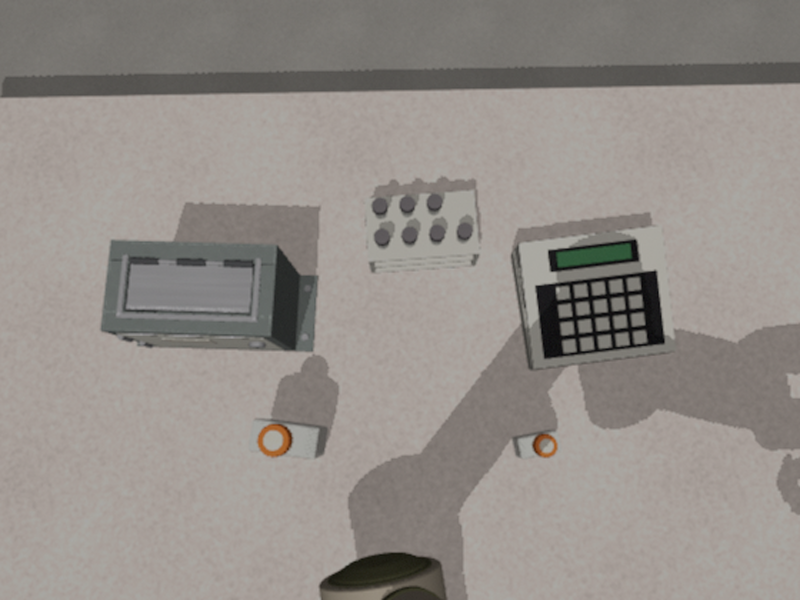

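The scene view shows the small flask with its cap near (287,237), the large one at (515,205), and the box at right with its flap around (618,298), all in 800 px scale. I'll zoom in to get edges for the yaw.

```bash
python3 - <<'E'
import cv2,numpy as np
def crop(n,x0,y0,w,h,s):
    a=cv2.imread(f"pics/{n}.png")[y0:y0+h,x0:x0+w]; return cv2.resize(a,(w*s,h*s),interpolation=cv2.INTER_NEAREST)
cv2.imwrite("pics/c1.png",crop("top0",60,160,170,100,4))
cv2.imwrite("pics/c2.png",crop("scene0",340,170,170,125,4))
a=crop("top0",350,290,50,40,8);b=crop("scene0",180,150,50,50,8)
cv2.imwrite("pics/c3.png",a);cv2.imwrite("pics/c4.png",b)
from h import *
E
```

```text
(no output)
```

View pics/c1.png

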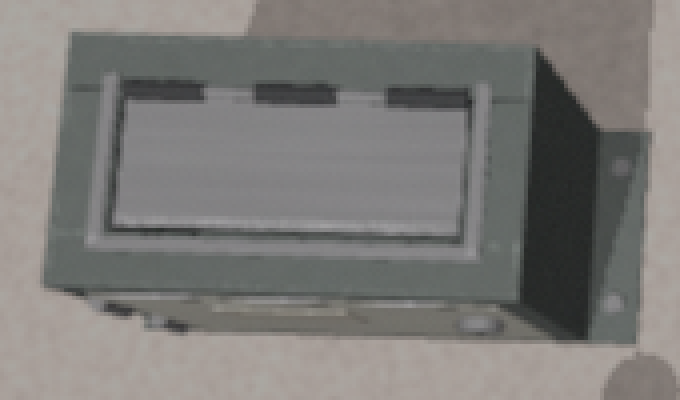

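View pics/c2.png

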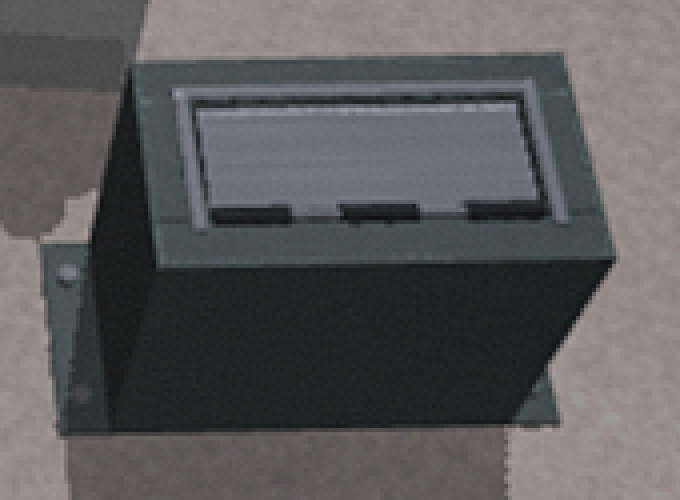

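View pics/c3.png

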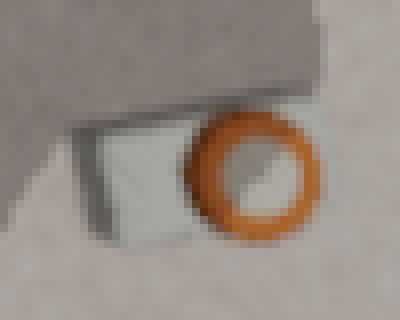

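View pics/c4.png

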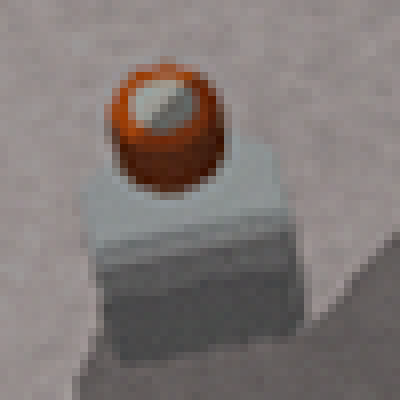

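```bash
cat > fit.py <<'E'
from h import *
from scipy.optimize import least_squares
S,T=get_image("scene"),get_image("top")
f=lambda a,s,o:(np.array(a)+.5)/s-.5+np.array(o)
tc=f([(70,32),(537,47),(520,302),(43,287)],4,(60,160))
sc=f([(562,53),(614,260),(157,268),(133,64)],4,(340,170)) # near+y, far+y, far-y, near-y
for u in tc: print("top",np.round(atz(T,u,.166),4))
for u in sc: print("scn",np.round(atz(S,u,.166),4))
L={'f+':(.055,.1),'f-':(.055,-.1),'n-':(-.055,-.1),'n+':(-.055,.1)}
def W(q,l,z): c,s=np.cos(q[2]),np.sin(q[2]); return np.array([q[0]+c*l[0]-s*l[1],q[1]+s*l[0]+c*l[1],z])
def res(q,w=(1,1)):
    r=[]
    for k,u in zip(['f+','f-','n-','n+'],tc): r+=list(w[0]*(proj(T,W(q,L[k],.166))-u))
    for k,u in zip(['n+','f+','f-','n-'],sc): r+=list(w[1]*(proj(S,W(q,L[k],.166))-u))
    return np.array(r)
for w in((1,1),(1,0),(0,1)):
    o=least_squares(res,[.45,.27,0],args=(w,)); print("box",w,np.round(o.x,4),np.abs(o.fun).max())
# flask
print("bottom edge far side", [np.round(atz(S,u,0),4) for u in f([(118,362),(305,328)],8,(180,150))])
print("shoulder/body z.05?", [np.round(atz(S,u,.05),4) for u in f([(100,283),(292,255)],8,(180,150))],[np.round(atz(S,u,.064),4) for u in f([(100,250),(290,210)],8,(180,150))])
print("cap top top",np.round(atz(T,f((261,177),8,(350,290)),.093),4),"scn",np.round(atz(S,f((165,107),8,(180,150)),.093),4))
for n,p in(("T",T),("S",S)):
    im=p["image"].astype(int); m=(im[...,0]-im[...,2]>50)
    for x0,x1 in((150,260),(330,400)):
        v,u=np.nonzero(m[:, x0:x1]); u=u+x0
        if len(u): print(n,x0,len(u),u.mean(),v.mean(),u.min(),u.max(),v.min(),v.max(),np.round(atz(p,(u.mean(),v.mean()),.085),4))
E
python3 fit.py
```

```text
top [0.6721 0.359  0.166 ]
top [0.6622 0.159  0.166 ]
top [0.553  0.1638 0.166 ]
top [0.5622 0.3632 0.166 ]
scn [0.565  0.3671 0.166 ]
scn [0.6752 0.3607 0.166 ]
scn [0.6653 0.1624 0.166 ]
scn [0.5573 0.169  0.166 ]
box (1, 1) [ 0.6139  0.2631 -0.0474] 1.98476429411744
box (1, 0) [ 0.6124  0.2612 -0.0462] 0.305401783729792
box (0, 1) [ 0.6156  0.2648 -0.0483] 0.9066251712634426
bottom edge far side [array([ 0.4389, -0.184 ,  0.    ]), array([ 0.4311, -0.1328,  0.    ])]
shoulder/body z.05? [array([ 0.4481, -0.1815,  0.05  ]), array([ 0.4426, -0.1311,  0.05  ])] [array([ 0.4477, -0.1795,  0.064 ]), array([ 0.4383, -0.1301,  0.064 ])]
cap top top [ 0.4218 -0.1634  0.093 ] scn [ 0.4246 -0.1591  0.093 ]
T 150 274 192.32846715328466 307.7299270072993 180 203 297 319 [0.4328 0.1735 0.085 ]
T 330 137 380.985401459854 311.48175182481754 373 389 304 319 [ 0.4219 -0.1629  0.085 ]
S 150 121 200.3388429752066 166.0 194 207 158 173 [ 0.4264 -0.1598  0.085 ]
S 330 234 359.9017094017094 144.05128205128204 351 369 133 153 [0.3915 0.1785 0.085 ]
```

The two cameras disagree by about 3.5 mm on both the box and the flask, in the same direction. I'll use the mean: flask cap at (0.4235, -0.161) with yaw 0.15, box at (0.614, 0.263) with yaw -0.047. Next I move to above the flask.

Call:
drive_tool([
  [[0.12,0.68,-0.5,0.04,0,0,1],[0.12,0.68,-0.5,0,0,0,1],[0.12,0.68,-0.5,0,0,0,1],[0.12,0.68,-0.5,0,0,0,1],[0.12,0.68,-0.5,0,0,0,1]],
], force=30)

```text
time_s: 1.6
position: [0.3161, -0.3393, 0.2013]
tool_rot: [[0.0, 0.948, 0.317], [-0.0, 0.317, -0.948], [-1.0, 0.0, 0.0]]
ft_force: [1.5, 1.0, -0.3]
grip_width: 0.0854
```

Call:
drive_tool([
  [[0.12,0.68,-0.5,0,0,0,1],[0.12,0.68,-0.5,0,0,0,1],[0.12,0.68,-0.5,0,0,0,1],[0,0.5,-0.3,0.1,0,0,1],[0,0,0,0.07,0,0,1]],
])

```text
time_s: 2.1
position: [0.4087, -0.2126, 0.1833]
tool_rot: [[0.0, 0.988, 0.153], [0.0, 0.153, -0.988], [-1.0, 0.0, -0.0]]
ft_force: [-0.2, 0.6, 0.9]
grip_width: 0.0855
```

```bash
cat >> h.py <<'E'
def goto(pt,yaw_z):
    """shift (50mm units, tool axes now) and turn about tool x to reach TCP pt with tool z heading yaw_z (rad), tool down"""
    s=observe(); R=np.array(s["tool_rot"]); d=np.array(pt)-s["position"]
    Rt=np.array([[0,-np.sin(yaw_z),np.cos(yaw_z)],[0,np.cos(yaw_z),np.sin(yaw_z)],[-1,0,0]])
    Rt[:,1]=np.cross(Rt[:,2],Rt[:,0])
    rv=cv2.Rodrigues(R.T@Rt)[0].ravel()
    print("t",s["time_s"],"pos",np.round(s["position"],4),"zyaw",round(np.arctan2(R[1,2],R[0,2]),4),"w",round(s["grip_width"],4),"F",np.round(s["ft_force"],1))
    print("shift/50mm",np.round(R.T@d/.05,2),"turn",np.round(rv,3))
E
python3 - <<'E'
from h import *
goto((.4235,-.161,.13),-np.pi/2+.15)
E
```

```text
t 2.1 pos [ 0.4087 -0.2126  0.1833] zyaw -1.4176 w 0.0855 F [-0.2  0.6  0.9]
shift/50mm [ 1.07  0.45 -0.97] turn [ 0.003 -0.    -0.   ]
```

Call:
drive_tool([
  [[0,0.15,-0.33,0,0,0,1],[0,0.15,-0.32,0,0,0,0.5],[0.3,0.15,-0.32,0,0,0,0.5],[0.3,0,0,0,0,0,0.5],[0,0,0,0,0,0,0.5]],
])

```text
time_s: 2.6
position: [0.4216, -0.163, 0.1522]
tool_rot: [[-0.002, 0.988, 0.153], [0.002, 0.153, -0.988], [-1.0, -0.002, -0.002]]
ft_force: [-1.3, -0.0, 0.1]
grip_width: 0.0639
```

```bash
python3 - <<'E'
from h import *
goto((.4235,-.161,.069),-np.pi/2+.15)
S,T=get_image("scene"),get_image("top")
save(S,"s1");save(T,"t1")
a=cv2.resize(S["image"][90:230,130:290],None,fx=4,fy=4,interpolation=cv2.INTER_NEAREST)[...,::-1]
cv2.imwrite("pics/s1c.png",a)
a=cv2.resize(T["image"][240:400,310:470],None,fx=3,fy=3,interpolation=cv2.INTER_NEAREST)[...,::-1]
cv2.imwrite("pics/t1c.png",a)
p=observe()["position"]; print("tcp px",proj(S,p),proj(T,p))
E
```

```text
t 2.6 pos [ 0.4216 -0.163   0.1522] zyaw -1.4172 w 0.0639 F [-1.3 -0.   0.1]
shift/50mm [ 1.66  0.05 -0.03] turn [ 0.004 -0.002  0.002]
tcp px [193.63933365 143.14950855] [390.2238869  312.81273855]
```

View pics/s1c.png

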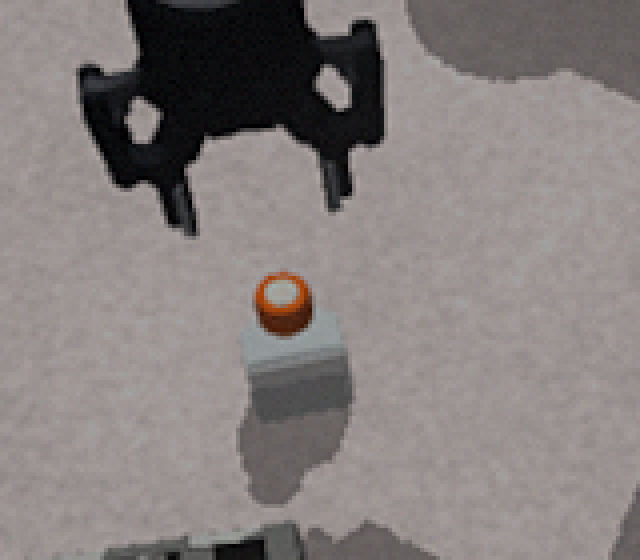

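View pics/t1c.png

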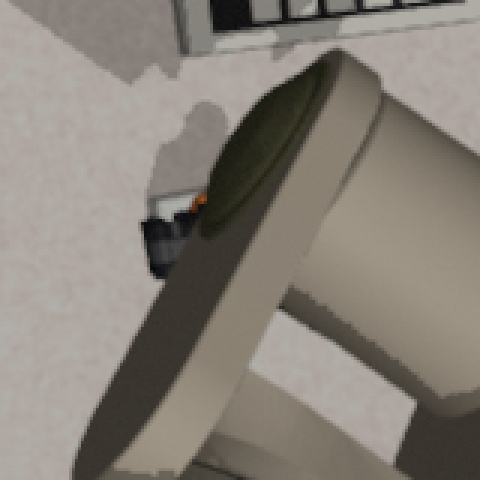

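The fingers straddle the flask. The fingertips at about (192,235) and (335,210) in the scene crop sit about 3 mm to +y of where the TCP should project. So the scene camera carries the bias and the top camera's numbers fit better. The hand is already at the top-camera cap position, so I descend straight down.

Call:
drive_tool([
  [[0.4,0,0,0,0,0,0.5],[0.4,0,0,0,0,0,0.5],[0.4,0,0,0,0,0,0.5],[0.3,0,0,0,0,0,0.5],[0.12,0,0,0,0,0,0.4]],
])

```text
time_s: 3.2
position: [0.4221, -0.1642, 0.0719]
tool_rot: [[-0.0, 0.988, 0.152], [0.0, 0.152, -0.988], [-1.0, -0.0, -0.0]]
ft_force: [-0.1, -0.2, -0.2]
grip_width: 0.06
```

```bash
python3 - <<'E'
from h import *
goto((.422,-.163,.07),-np.pi/2+.15)
S=get_image("scene")
a=cv2.resize(S["image"][120:220,160:260],None,fx=6,fy=6,interpolation=cv2.INTER_NEAREST)[...,::-1]
cv2.imwrite("pics/s2c.png",a)
E
```

```text
t 3.2 pos [ 0.4221 -0.1642  0.0719] zyaw -1.4187 w 0.06 F [-0.1 -0.2 -0.2]
shift/50mm [ 0.04  0.   -0.02] turn [ 0.002 -0.     0.   ]
```

View pics/s2c.png

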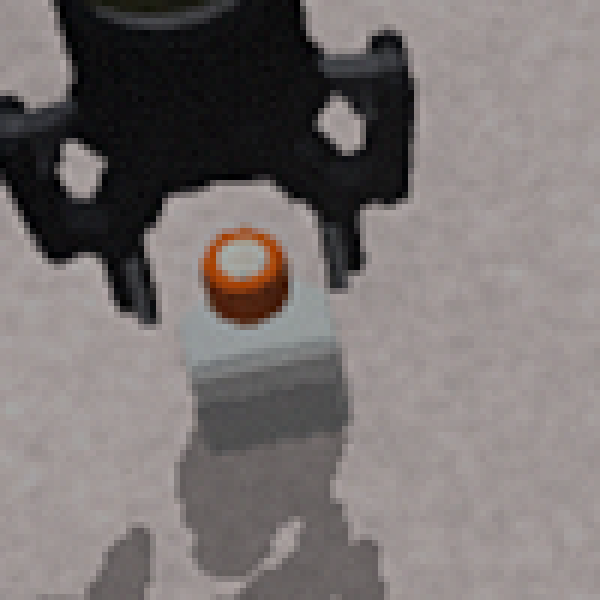

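Call:
drive_tool([
  [[0.04,0,0,0,0,0,0],[0,0,0,0,0,0,-0.3],[0,0,0,0,0,0,-0.5],[0,0,0,0,0,0,-0.6],[0,0,0,0,0,0,-0.6]],
], force=30)

```text
time_s: 3.75
position: [0.4225, -0.164, 0.0709]
tool_rot: [[0.001, 0.988, 0.152], [-0.001, 0.152, -0.988], [-1.0, 0.001, 0.001]]
ft_force: [0.5, 0.1, 5.5]
grip_width: 0.0269
```

Call:
drive_tool([
  [[0,0,0,0,0,0,-0.6],[0,0,0,0,0,0,-0.6],[-0.2,0,0,0,0,0,-0.6],[-0.3,0,0,0,0,0,-0.6],[-0.3,0,0,0,0,0,-0.6]],
])

```text
time_s: 4.25
position: [0.4219, -0.1636, 0.1112]
tool_rot: [[-0.001, 0.988, 0.152], [0.0, 0.152, -0.988], [-1.0, -0.001, -0.001]]
ft_force: [0.3, -0.1, -0.9]
grip_width: 0.027
```

```bash
python3 - <<'E'
from h import *
goto((.422,-.163,.07),-np.pi/2+.15)
S=get_image("scene");save(S,"s3")
a=cv2.resize(S["image"][100:200,150:250],None,fx=6,fy=6,interpolation=cv2.INTER_NEAREST)[...,::-1]
cv2.imwrite("pics/s3c.png",a)
E
```

```text
t 4.25 pos [ 0.4219 -0.1636  0.1112] zyaw -1.418 w 0.027 F [ 0.3 -0.1 -0.9]
shift/50mm [ 0.82  0.   -0.01] turn [ 0.003 -0.001  0.001]
```

View pics/s3c.png

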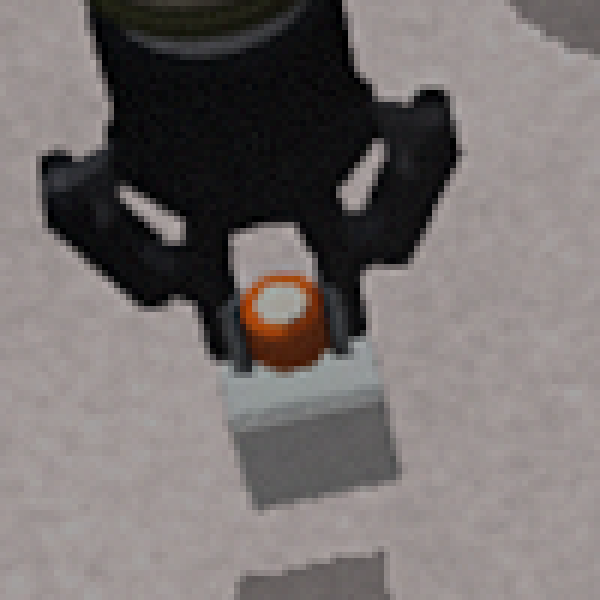

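Call:
drive_tool([
  [[-0.6,0,0,0,0,0,-0.6],[-0.7,0,0,0,0,0,-0.6],[-0.7,0,0,0,0,0,-0.6],[-0.7,0,0,0,0,0,-0.6],[-0.5,0,0,0,0,0,-0.6]],
])

```text
time_s: 4.8
position: [0.4221, -0.1637, 0.2726]
tool_rot: [[0.002, 0.988, 0.152], [-0.001, 0.152, -0.988], [-1.0, 0.001, 0.001]]
ft_force: [0.8, -0.5, -0.4]
grip_width: 0.0269
```

```bash
python3 - <<'E'
from h import *
S,T=get_image("scene"),get_image("top")
f=lambda a,s,o:(np.array(a)+.5)/s-.5+np.array(o)
def loc(X,b):
    c,s=np.cos(b[2]),np.sin(b[2]); d=X[:2]-np.array(b[:2]); return np.round([c*d[0]+s*d[1],-s*d[0]+c*d[1]],4)
bT=(.6124,.2612,-.0462); bS=(.6156,.2648,-.0483)
print("net top",loc(atz(T,(144.8,207.4),.166),bT),"net scn",loc(atz(S,(425.5,233.7),.166),bS))
for u in f([(112,228),(458,236),(125,97),(466,100)],4,(60,160)): print("T flap corner",loc(atz(T,u,.166),bT))
for u in f([(197,106),(518,98),(212,212),(540,207)],4,(340,170)): print("S flap corner",loc(atz(S,u,.166),bS))
goto((.612,.261,.27),-np.pi/2-.047)
save(S,"s4")
for x in recognise("flask",S)[:1]+recognise("flask_cap",S)[:1]: print(np.array(x["at"])*[560,420],x["p"])
E
```

```text
net top [-0.0104 -0.0214] net scn [ 0.0505 -0.0183]
T flap corner [-0.029   0.0733]
T flap corner [-0.0279 -0.0722]
T flap corner [0.0274 0.0738]
T flap corner [ 0.0304 -0.0713]
S flap corner [-0.0297 -0.072 ]
S flap corner [-0.0308  0.0744]
S flap corner [ 0.0268 -0.0725]
S flap corner [0.0273 0.0722]
t 4.9 pos [ 0.4228 -0.1642  0.2733] zyaw -1.4179 w 0.0269 F [ 0.8  1.  -0.9]
shift/50mm [ 0.05  5.03 -7.83] turn [ 0.2    0.004 -0.005]
[188.104 113.106] 0.88
[189.672 113.106] 0.62
```

View pics/s4.png

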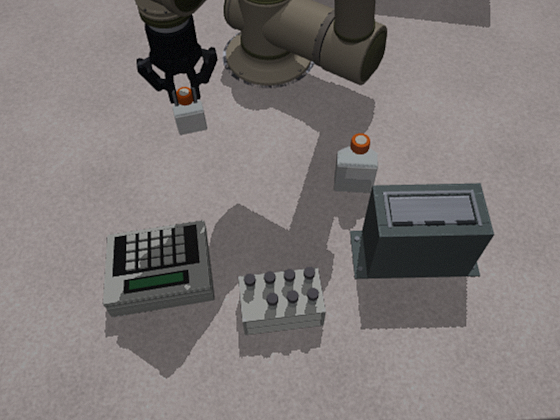

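The flask hangs upright at (188,113), and the big flask, rack and box look unmoved. Now I carry it across at height.

Call:
drive_tool([
  [[-0.1,0.2,-0.3,0,0,0,-0.6],[0,0.33,-0.52,0,0,0,-0.6],[0,0.4,-0.62,0,0,0,-0.6],[0,0.4,-0.62,0,0,0,-0.6],[0,0.4,-0.62,0,0,0,-0.6]],
])

```text
time_s: 5.5
position: [0.4871, -0.0166, 0.2736]
tool_rot: [[-0.003, 0.988, 0.152], [0.001, 0.152, -0.988], [-1.0, -0.003, -0.001]]
ft_force: [0.8, 0.3, -0.8]
grip_width: 0.0271
```

Call:
drive_tool([
  [[0,0.4,-0.62,0,0,0,-0.6],[0,0.4,-0.62,0,0,0,-0.6],[0,0.4,-0.62,0,0,0,-0.6],[0,0.4,-0.62,0,0,0,-0.6],[0,0.4,-0.62,0,0,0,-0.6]],
])

```text
time_s: 6.0
position: [0.5624, 0.1517, 0.2733]
tool_rot: [[-0.004, 0.988, 0.152], [-0.0, 0.152, -0.988], [-1.0, -0.004, -0.0]]
ft_force: [0.1, -1.1, -0.3]
grip_width: 0.027
```

```bash
python3 - <<'E'
from h import *
goto((.612,.262,.27),-np.pi/2-.047)
E
```

```text
t 6.0 pos [0.5624 0.1517 0.2733] zyaw -1.418 w 0.027 F [ 0.1 -1.1 -0.3]
shift/50mm [ 0.06  1.32 -2.03] turn [0.2   0.    0.004]
```

Call:
drive_tool([
  [[0,0.33,-0.5,0,0,0,-0.6],[0,0.33,-0.5,0,0,0,-0.6],[0,0.33,-0.5,0,0,0,-0.6],[0,0.23,-0.4,0.1,0,0,-0.6],[0,0,0,0.1,0,0,-0.6]],
])

```text
time_s: 6.5
position: [0.6082, 0.2558, 0.2721]
tool_rot: [[-0.004, 0.999, -0.049], [-0.0, -0.049, -0.999], [-1.0, -0.004, 0.001]]
ft_force: [0.0, -0.2, -0.7]
grip_width: 0.0269
```

Call:
drive_tool([
  [[0,0,0,0,0,0,-0.6],[0,0,0,0,0,0,-0.6]],
])

```text
time_s: 6.7
position: [0.608, 0.2531, 0.274]
tool_rot: [[-0.002, 0.999, -0.045], [-0.001, -0.045, -0.999], [-1.0, -0.002, 0.001]]
ft_force: [0.5, 0.6, -0.3]
grip_width: 0.0268
```

```bash
python3 - <<'E'
from h import *
goto((.612,.262,.245),-np.pi/2-.047)
S,T=get_image("scene"),get_image("top")
save(S,"s5");save(T,"t5")
a=cv2.resize(S["image"][120:290,340:510],None,fx=3.5,fy=3.5,interpolation=cv2.INTER_NEAREST)[...,::-1]
cv2.imwrite("pics/s5c.png",a)
a=cv2.resize(T["image"][150:270,60:240],None,fx=4,fy=4,interpolation=cv2.INTER_NEAREST)[...,::-1]
cv2.imwrite("pics/t5c.png",a)
E
```

```text
t 6.7 pos [0.608  0.2531 0.274 ] zyaw -1.6156 w 0.0268 F [ 0.5  0.6 -0.3]
shift/50mm [ 0.58  0.07 -0.18] turn [0.002 0.001 0.002]
```

View pics/s5c.png

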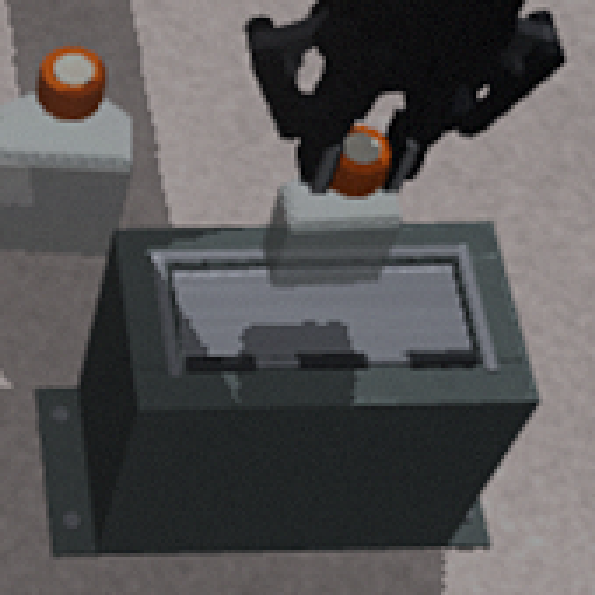

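View pics/t5c.png

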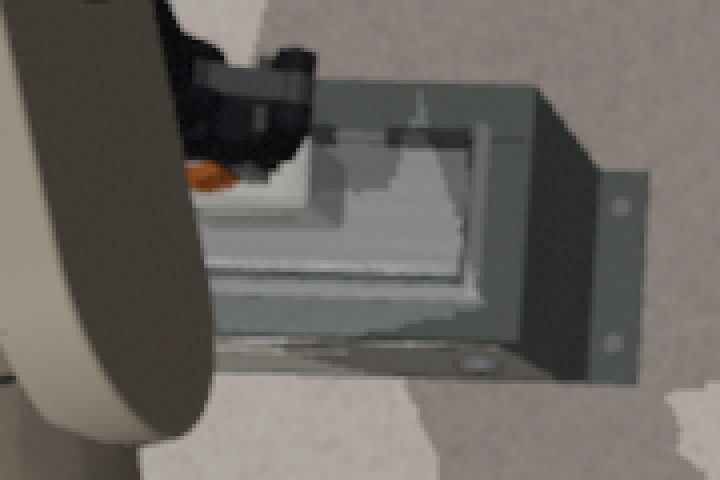

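```bash
python3 - <<'E'
import cv2
a=cv2.imread("pics/s5.png")
cv2.imwrite("pics/s5d.png",cv2.resize(a[145:215,405:475],None,fx=8,fy=8,interpolation=cv2.INTER_CUBIC))
E
```

```text
(no output)
```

View pics/s5d.png

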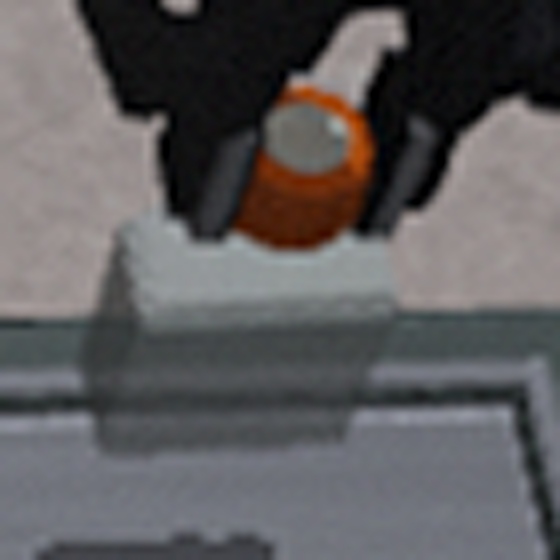

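```bash
python3 - <<'E'
from h import *
from scipy.optimize import least_squares
S=get_image("scene")
g=lambda a,o=(405,145):(np.array(a)+.5)/8-.5+np.array(o)
uv=g([(103,453),(348,438),(140,325),(388,308)]); L=np.array([(.014,-.027,0),(.014,.027,0),(.014,-.027,.05),(.014,.027,.05)])
def pts(q):
    R=cv2.Rodrigues(np.array([q[3],q[4],0.]))[0]@cv2.Rodrigues(np.array([0,0,q[2]]))[0]
    return np.array([q[0],q[1],.2033])+(L@R.T)
r=lambda q:np.concatenate([(proj(S,X)-u) for X,u in zip(pts(q),uv)])
o=least_squares(lambda q:r([*q,0,0]),[.61,.255,-.047]);print(np.round(o.x,4),np.round(o.fun,2))
o=least_squares(r,[.61,.255,-.047,0,0]);print(np.round(o.x,4),np.round(o.fun,2))
b=(.6156,.2648,-.0483); c,s=np.cos(b[2]),np.sin(b[2]);d=o.x[:2]-b[:2];print("rel box",c*d[0]+s*d[1],-s*d[0]+c*d[1])
print("cap top",atz(S,g((310,135)),.2963))
goto((.612,.262,.245),-np.pi/2-.047)
E
```

```text
[0.6077 0.2555 0.0143] [-1.23  0.55 -0.97  0.23  0.39 -0.34  1.71 -0.47]
[ 0.6069  0.2578 -0.0238  0.0622  0.0233] [-0.67  0.22  0.19 -0.17 -0.78  0.09  1.23 -0.19]
rel box -0.008365679504471719 -0.007427011055699246
cap top [0.60898914 0.25569378 0.2963    ]
t 6.85 pos [0.6082 0.2529 0.2751] zyaw -1.6172 w 0.0271 F [-1.2 -0.5 -0.4]
shift/50mm [ 0.6   0.07 -0.19] turn [0.001 0.    0.001]
```

```bash
python3 - <<'E'
import cv2
a=cv2.imread("pics/t5.png")
cv2.imwrite("pics/t5d.png",cv2.resize(a[160:230,95:185],None,fx=8,fy=8,interpolation=cv2.INTER_CUBIC))
E
```

```text
(no output)
```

View pics/t5d.png

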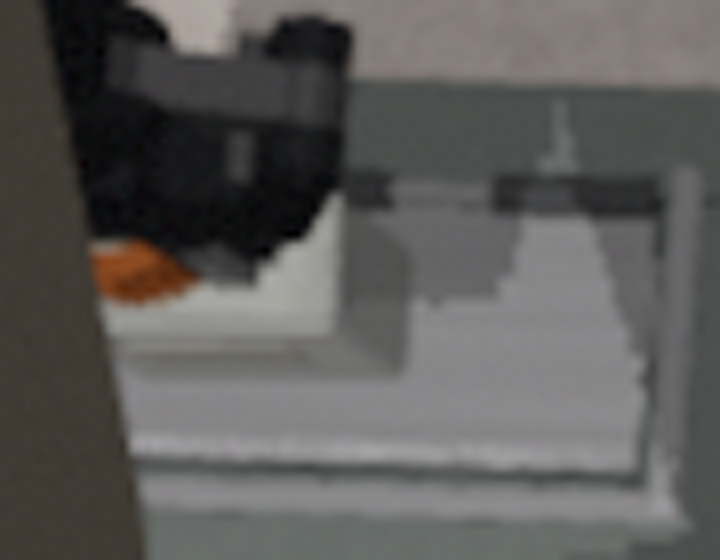

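```bash
python3 - <<'E'
from h import *
T=get_image("top"); g=lambda a,o=(95,160):(np.array(a)+.5)/8-.5+np.array(o)
q=-.047;R=np.array([[np.cos(q),-np.sin(q)],[np.sin(q),np.cos(q)]]);off=R@np.array([-.014,-.027])
for uv,z in(((403,377),.2043),((334,334),.2543),((334,334),.262)): print("centre",atz(T,g(uv),z)[:2]-off)
print([atz(T,g(u),.2043)[:2] for u in((403,377),(130,368))], [atz(T,g(u),.26)[:2] for u in((334,334),(112,334))])
E
```

```text
centre [0.60989997 0.2542763 ]
centre [0.60828664 0.25158938]
centre [0.60665809 0.24899464]
[array([0.59464689, 0.22796387]), array([0.59731832, 0.28266656])] [array([0.59182802, 0.22335617]), array([0.59246596, 0.26436871])]
```

Measured against the box in each camera, the flask needs +2 mm (top) or +7 mm (scene) in x, and +7 to +8 mm in y. I split the difference, then push down through the flap.

Call:
drive_tool([
  [[0,0.1,-0.16,0,0,0,-0.6],[0.2,0,0,0,0,0,-0.6],[0.3,0,0,0,0,0,-0.6],[0.2,0,0,0,0,0,-0.6],[0,0,0,0,0,0,-0.6]],
])

```text
time_s: 7.4
position: [0.6131, 0.2611, 0.2382]
tool_rot: [[-0.003, 0.999, -0.047], [-0.001, -0.047, -0.999], [-1.0, -0.003, 0.001]]
ft_force: [-0.2, -1.1, -0.9]
grip_width: 0.027
```

```bash
python3 - <<'E'
from h import *
goto((.613,.261,.1),-np.pi/2-.047)
E
```

```text
t 7.4 pos [0.6131 0.2611 0.2382] zyaw -1.6179 w 0.027 F [-0.2 -1.1 -0.9]
shift/50mm [ 2.76  0.01 -0.  ] turn [-0.     0.001  0.003]
```

Underside is at 0.1675, so it is about to touch the flap. I continue slowly while watching the force.

Call:
drive_tool([
  [[0.15,0,0,0,0,0,-0.6],[0.2,0,0,0,0,0,-0.6],[0.2,0,0,0,0,0,-0.6],[0.2,0,0,0,0,0,-0.6],[0.2,0,0,0,0,0,-0.6]],
], force=40)

```text
time_s: 7.9
position: [0.6134, 0.2612, 0.1916]
tool_rot: [[-0.001, 0.999, -0.047], [-0.0, -0.047, -0.999], [-1.0, -0.001, 0.0]]
ft_force: [-0.8, 0.1, 1.0]
grip_width: 0.0267
```

```bash
python3 - <<'E'
from h import *
goto((.613,.261,.1),-np.pi/2-.047)
S=get_image("scene");save(S,"s6")
a=cv2.resize(S["image"][120:290,340:510],None,fx=3.5,fy=3.5,interpolation=cv2.INTER_NEAREST)[...,::-1]
cv2.imwrite("pics/s6c.png",a)
E
```

```text
t 7.9 pos [0.6134 0.2612 0.1916] zyaw -1.618 w 0.0267 F [-0.8  0.1  1. ]
shift/50mm [ 1.83 -0.01  0.  ] turn [-0.     0.     0.001]
```

View pics/s6c.png

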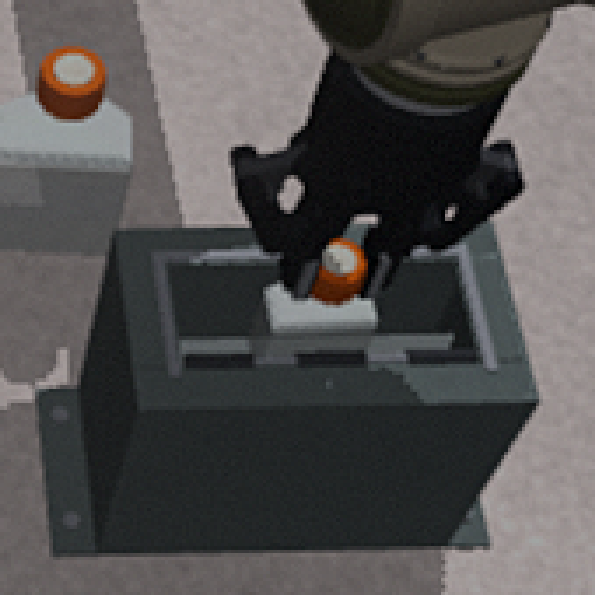

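Call:
drive_tool([
  [[0.25,0,0,0,0,0,-0.6],[0.25,0,0,0,0,0,-0.6],[0.25,0,0,0,0,0,-0.6],[0.2,0,0,0,0,0,-0.6],[0.15,0,0,0,0,0,-0.6]],
])

```text
time_s: 8.45
position: [0.6134, 0.2611, 0.1365]
tool_rot: [[-0.001, 0.999, -0.047], [-0.0, -0.047, -0.999], [-1.0, -0.001, 0.0]]
ft_force: [-2.1, -0.1, 0.1]
grip_width: 0.0266
```

```bash
python3 - <<'E'
from h import *
goto((.613,.261,.1),-np.pi/2-.047)
S=get_image("scene");save(S,"s7")
a=cv2.resize(S["image"][120:290,340:510],None,fx=3.5,fy=3.5,interpolation=cv2.INTER_NEAREST)[...,::-1]
cv2.imwrite("pics/s7c.png",a)
E
```

```text
t 8.45 pos [0.6134 0.2611 0.1365] zyaw -1.618 w 0.0266 F [-2.1 -0.1  0.1]
shift/50mm [ 0.73 -0.01  0.  ] turn [-0.     0.     0.001]
```

View pics/s7c.png

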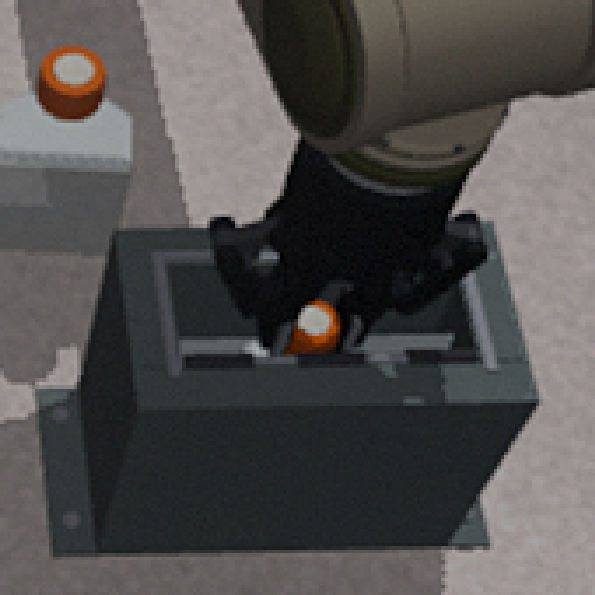

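The flap is open and the cap at (318,325) is entering the opening. The flask's underside has passed the lead-in tops with little force. I keep lowering in small steps.

Call:
drive_tool([
  [[0.2,0,0,0,0,0,-0.6],[0.15,0,0,0,0,0,-0.6],[0.15,0,0,0,0,0,-0.6],[0.08,0,0,0,0,0,-0.6],[0,0,0,0,0,0,-0.6]],
])

```text
time_s: 9.0
position: [0.6133, 0.2611, 0.108]
tool_rot: [[-0.001, 0.999, -0.047], [-0.0, -0.047, -0.999], [-1.0, -0.001, 0.0]]
ft_force: [-0.1, 0.0, -1.0]
grip_width: 0.0267
```

Call:
drive_tool([
  [[0.04,0,0,0,0,0,-0.6],[0.04,0,0,0,0,0,-0.6],[0,0,0,0,0,0,-0.6]],
])

```text
time_s: 9.3
position: [0.6136, 0.2612, 0.1047]
tool_rot: [[-0.0, 0.999, -0.047], [0.0, -0.047, -0.999], [-1.0, -0.0, -0.0]]
ft_force: [-1.0, 0.5, -0.8]
grip_width: 0.0265
```

```bash
python3 - <<'E'
from h import *
goto((.613,.261,.096),-np.pi/2-.047)
s=observe();print(s["wrist_torque"])
S=get_image("scene");save(S,"s8")
a=cv2.resize(S["image"][120:290,340:510],None,fx=3.5,fy=3.5,interpolation=cv2.INTER_NEAREST)[...,::-1]
cv2.imwrite("pics/s8c.png",a)
E
```

```text
t 9.3 pos [0.6136 0.2612 0.1047] zyaw -1.618 w 0.0265 F [-1.   0.5 -0.8]
shift/50mm [ 0.17 -0.01  0.  ] turn [-0. -0.  0.]
[ 0.00230904  0.17192234 -0.01885707]
```

View pics/s8c.png

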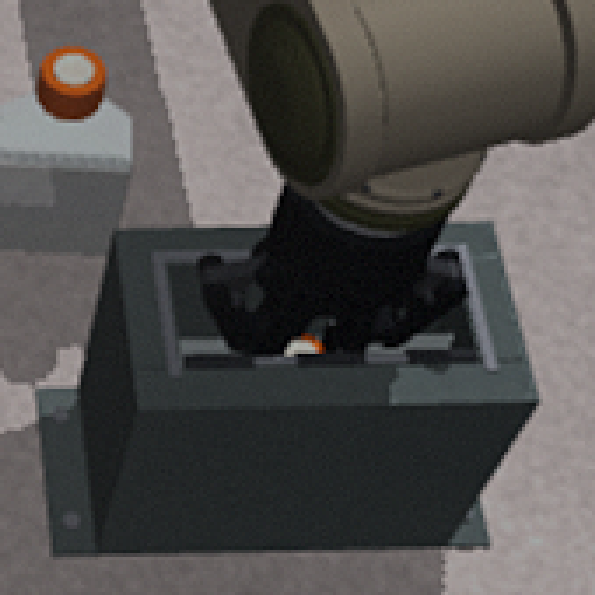

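Call:
drive_tool([
  [[0.04,0,0,0,0,0,-0.6],[0.04,0,0,0,0,0,-0.6],[0,0,0,0,0,0,-0.6]],
])

```text
time_s: 9.65
position: [0.6135, 0.2611, 0.1005]
tool_rot: [[-0.001, 0.999, -0.047], [-0.0, -0.047, -0.999], [-1.0, -0.001, 0.0]]
ft_force: [-0.9, 0.4, -1.5]
grip_width: 0.0265
```

Call:
drive_tool([
  [[0.03,0,0,0,0,0,-0.6],[0.02,0,0,0,0,0,-0.6],[0,0,0,0,0,0,-0.6]],
])

```text
time_s: 9.95
position: [0.6136, 0.2612, 0.0981]
tool_rot: [[-0.0, 0.999, -0.047], [-0.0, -0.047, -0.999], [-1.0, -0.0, 0.0]]
ft_force: [-1.4, 0.7, -1.0]
grip_width: 0.0265
```

Call:
drive_tool([
  [[0.02,0,0,0,0,0,-0.6],[0.02,0,0,0,0,0,-0.6],[0,0,0,0,0,0,-0.6]],
])

```text
time_s: 10.25
position: [0.6136, 0.2612, 0.0961]
tool_rot: [[-0.0, 0.999, -0.047], [-0.0, -0.047, -0.999], [-1.0, -0.0, 0.0]]
ft_force: [-1.0, -0.3, -0.8]
grip_width: 0.0269
```

```bash
python3 - <<'E'
from h import *
goto((.613,.261,.096),-np.pi/2-.047)
S=get_image("scene");save(S,"s9")
a=cv2.resize(S["image"][170:250,370:500],None,fx=6,fy=6,interpolation=cv2.INTER_CUBIC)[...,::-1]
cv2.imwrite("pics/s9c.png",a)
E
```

```text
t 10.25 pos [0.6136 0.2612 0.0961] zyaw -1.618 w 0.0269 F [-1.  -0.3 -0.8]
shift/50mm [ 0.   -0.01  0.  ] turn [-0.  0.  0.]
```

View pics/s9c.png

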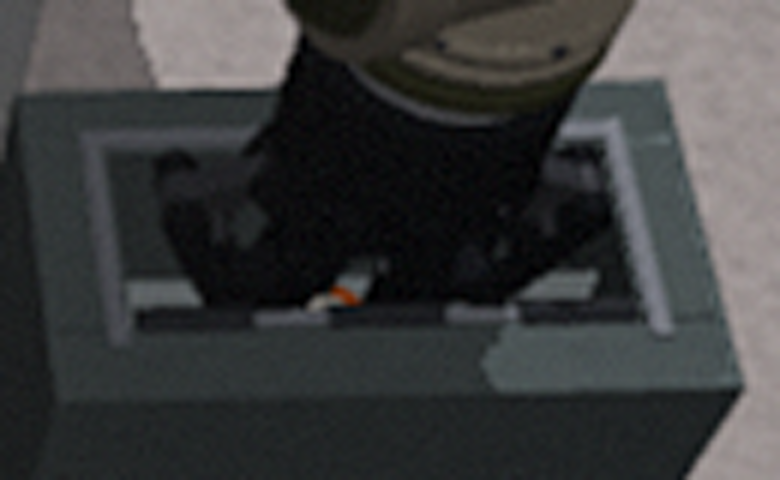

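The cap is just below the top opening at about (345,300), and the knuckles are inside the frame but closer to its +y end. I shift 3 mm towards -y for clearance, then open gently to about 42 mm.

Call:
drive_tool([
  [[0,0,0.06,0,0,0,-0.6],[0,0,0,0,0,0,-0.6],[0,0,0,0,0,0,-0.3],[0,0,0,0,0,0,0],[0,0,0,0,0,0,0]],
])

```text
time_s: 10.8
position: [0.6135, 0.2582, 0.0964]
tool_rot: [[0.0, 0.999, -0.047], [-0.0, -0.047, -0.999], [-1.0, 0.0, 0.0]]
ft_force: [-1.1, -0.3, 0.1]
grip_width: 0.0426
```

Call:
drive_tool([
  [[0,0,0,0,0,0,0],[0,0,0,0,0,0,0],[0,0,0,0,0,0,0]],
])

```text
time_s: 11.1
position: [0.6135, 0.2582, 0.0963]
tool_rot: [[0.0, 0.999, -0.047], [-0.0, -0.047, -0.999], [-1.0, 0.0, 0.0]]
ft_force: [-1.5, -1.2, 0.2]
grip_width: 0.0426
```

```bash
python3 - <<'E'
from h import *
goto((.613,.258,.096),-np.pi/2-.047)
S=get_image("scene");save(S,"s10")
a=cv2.resize(S["image"][170:250,370:500],None,fx=6,fy=6,interpolation=cv2.INTER_CUBIC)[...,::-1]
cv2.imwrite("pics/s10c.png",np.clip(a.astype(int)*2,0,255).astype(np.uint8))
E
```

```text
t 11.1 pos [0.6135 0.2582 0.0963] zyaw -1.618 w 0.0426 F [-1.5 -1.2  0.2]
shift/50mm [ 0.01 -0.01  0.  ] turn [-0.  0. -0.]
```

View pics/s10c.png

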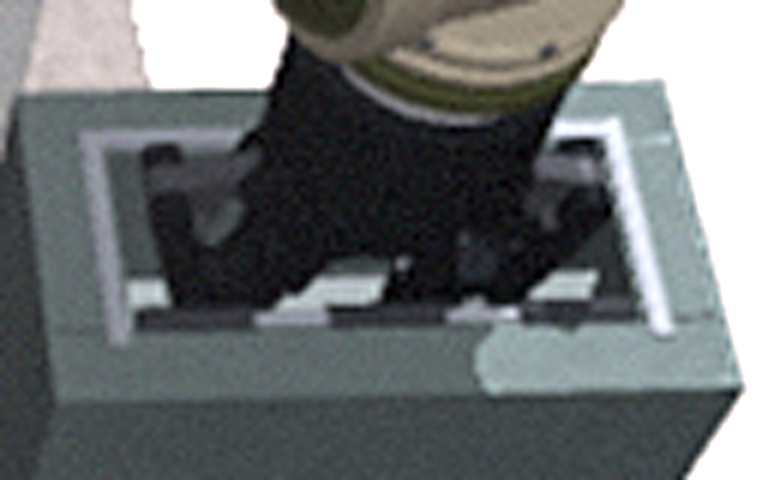

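The cap is no longer visible in the gap, so the flask has dropped. I retract, slowly at first.

Call:
drive_tool([
  [[-0.1,0,0,0,0,0,0],[-0.15,0,0,0,0,0,0],[-0.25,0,0,0,0,0,0],[-0.25,0,0,0,0,0,0],[-0.25,0,0,0,0,0,0]],
])

```text
time_s: 11.65
position: [0.6137, 0.2583, 0.1481]
tool_rot: [[0.001, 0.999, -0.047], [0.0, -0.047, -0.999], [-1.0, 0.001, -0.0]]
ft_force: [-1.1, -0.2, 0.3]
grip_width: 0.0427
```

Call:
drive_tool([
  [[-0.25,0,0,0,0,0,0],[-0.25,0,0,0,0,0,0],[-0.3,0,0,0,0,0,0],[-0.3,0,0,0,0,0,0],[-0.3,0,0,0,0,0,0]],
])

```text
time_s: 12.15
position: [0.6137, 0.2581, 0.2177]
tool_rot: [[0.001, 0.999, -0.047], [0.0, -0.047, -0.999], [-1.0, 0.001, -0.0]]
ft_force: [-0.3, -0.0, -0.5]
grip_width: 0.0428
```

Call:
drive_tool([
  [[-0.4,0,0,0,0,0,0],[-0.4,0,0,0,0,0,0],[-0.2,-0.5,0.5,0,0,0,0],[0,-0.6,0.6,0,0,0,0],[0,-0.6,0.6,0,0,0,0]],
])

```text
time_s: 12.65
position: [0.5236, 0.1765, 0.2671]
tool_rot: [[0.001, 0.999, -0.047], [0.0, -0.047, -0.999], [-1.0, 0.001, -0.0]]
ft_force: [0.3, -0.3, 0.6]
grip_width: 0.0427
```

Call:
drive_tool([
  [[0,-0.6,0.6,0,0,0,0],[0,-0.6,0.6,0,0,0,0],[0,-0.4,0.4,0,0,0,0],[0,0,0,0,0,0,0],[0,0,0,0,0,0,0]],
])

```text
time_s: 13.15
position: [0.4413, 0.101, 0.2672]
tool_rot: [[0.002, 0.999, -0.048], [0.0, -0.048, -0.999], [-1.0, 0.002, -0.0]]
ft_force: [0.6, 1.0, 0.4]
grip_width: 0.0427
```

```bash
python3 - <<'E'
from h import *
goto((.613,.258,.096),-np.pi/2-.047)
S,T=get_image("scene"),get_image("top")
cv2.imwrite("pics/s11.png",cv2.resize(S["image"],(800,600),interpolation=cv2.INTER_CUBIC)[...,::-1])
cv2.imwrite("pics/t11.png",cv2.resize(T["image"],(800,600),interpolation=cv2.INTER_CUBIC)[...,::-1])
for p in(S,T): print([ (l,(np.array(r["at"])*[560,420]).round(1),round(r["p"],2)) for l in("flask","big_flask","tube_rack","flap_edge") for r in recognise(l,p)[:1]])
E
```

```text
t 13.15 pos [0.4413 0.101  0.2672] zyaw -1.619 w 0.0427 F [0.6 1.  0.4]
shift/50mm [ 3.43  3.27 -3.3 ] turn [-0.001 -0.    -0.002]
[('big_flask', array([355.1, 167.1]), 0.61), ('tube_rack', array([282.3, 301.5]), 0.85), ('flap_edge', array([428.4, 211.6]), 0.95)]
[('flask', array([144.7, 206.4]), 0.61), ('big_flask', array([417.4, 210.4]), 0.49), ('tube_rack', array([293.6, 162.5]), 0.64), ('flap_edge', array([131.9, 197.3]), 0.83)]
```

View pics/s11.png

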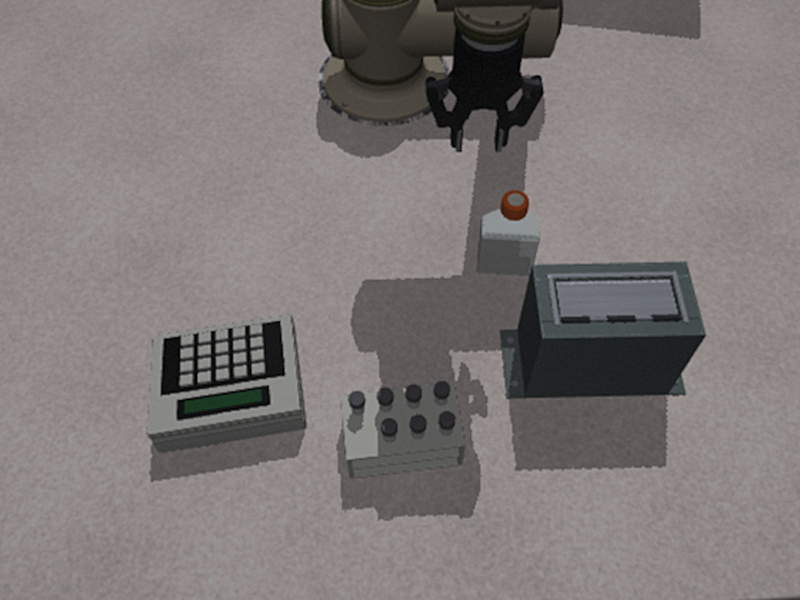

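View pics/t11.png

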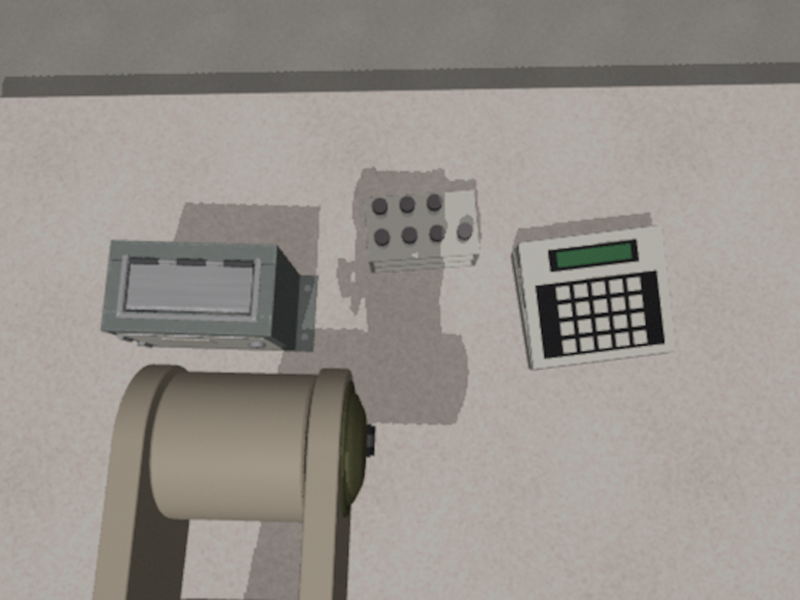

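The flap lies flush again around (615,298). The big flask at (515,205) and the rack at (405,425) are where they were, and the small flask is no longer on the bench. I check with a pixel difference against the first picture, then hand in.

```bash
python3 - <<'E'
from h import *
S=get_image("scene")["image"][...,::-1].astype(int); a=cv2.imread("pics/scene0.png").astype(int)
for n,(x0,x1,y0,y1) in dict(flap=(385,480,192,228),bigcap=(345,375,130,155),rack=(238,328,265,335)).items():
    print(n,np.abs(S-a)[y0:y1,x0:x1].mean().round(2))
s=observe();print(s["time_s"],np.abs(s["qvel"]).max())
print(close_job())
E
```

```text
flap 1.84
bigcap 22.25
rack 18.62
13.7 0.16586118265500213
the job is handed in; nothing more can be done
None
```

The small flask is in the drop box and the job is handed in, at 13.7 s on the robot's clock. I gripped the flask on its cap along its broad side and carried it upright over the bystanders. I then pushed it cap-up through the flap until the gripper body was about 3 mm above the box top. I let go there, with the underside an estimated 13 mm above the channel floor, then withdrew and moved the hand clear.

**Last checks**
- **Flap:** it looks fully shut. The picture there differs from the first one by only 1.8 grey levels.
- **Bystanders:** the large flask and the rack are at the same pixels as before by eye. The pixel difference there is high (about 20 grey levels); I put that down to the arm's shadow, so it neither confirms nor denies it.
- **Forces:** all reported readings were low, at most about 5.5 N, as the fingers closed on the cap.

**Not confirmed or disagreeing**
- **Flask inside the box:** nothing can be seen through the shut flap. That the flask stands upright rests on the cap disappearing on release, the free withdrawal and the flap closing.
- **Cameras:** the two disagreed by about 3.5 mm, and by up to 5 mm on how far to shift the flask before insertion. I used a middle value, within the channel's 6 mm of play.
- **Recognition:** after the flask was in, the top-camera network still reported "flask" at the box (0.61) and "big_flask" on the counter (0.49). The picture shows neither, so I took both as false.

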